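# Heat up the red pot on a touch-slider cooktop

## Robot

A 6-joint arm with a two-finger parallel gripper is mounted at the origin on the work surface. World frame = base frame: x ahead of the robot, y to its left, z up, the work surface at z = 0. Lengths are in mm, angles in rad, forces in N, time in s.
With the tool pointing down it reaches from about 350 to 775 mm from the base axis. Payload 7.3 kg.
Tool frame: the origin (TCP) lies between the finger pads, 19 mm behind the fingertips; this is the grasp point; z points along the fingers, y is the line along which they close (so a half turn about z gives the same grasp; the last joint's range is limited). The gripper opens to 92 mm and grips with 3 to 60 N. Pads are 19 mm wide; open, the fingers measure 130 mm over their backs; the gripper's body (75 mm by 190 mm) begins 47 mm behind the grasp point.
Start: joints at [-1.375, 0.342, 1.524, -0, 1.275, -0.146], TCP at [175.994, -494.641, 245.541] pointing down, gripper open.
Joint ranges: [-2.53, 2.53], [-0.77, 2.02], [0.04, 2.7], [-1, 4.14], [0.28, 2.66], [-3.11, 3.11]. Speed limits (rad/s): [2.57, 2.57, 3.14, 3.14, 3.14, 3.14].

## Interface

Orientations are given as [roll, pitch, yaw] about the fixed x, y, z axes, in that order (R = Rz(yaw) Ry(pitch) Rx(roll)).
In Python, from plant import * gives the robot as it stands. The module is installed in compiled form; this text tells all that it offers.
- The arm moves only by the shell command python3 -m inch 'ROWS'. ROWS is JSON, a list of rows, each a list of 5 numbers: the shift along the tool's x, y, z in m, then the turn about the tool's z in rad, then the opening, from 0 (shut) to 1 (fully open). In form: [[tx, ty, tz, spin, claw], ...]. A call has 1 to 8 rows; each row is the pose to reach, as a shift and turn from the pose commanded when the call began, along the tool's axes at that moment; what a row does not reach only later rows make up. A row lasts 1/12 s, in which the tool goes at most 41.7 mm and 7.16 degrees, less where a joint would pass 70% of its speed; a pose out of reach is approached as far as the arm can. A call with a gripper value outside its range is refused whole. The fingers move at their own pace and stop on an object; the grip force is fixed at half the most. Time passes only in rows, so rows that repeat a pose let the fingers close. It gives the time, the measured TCP pose, the force, the opening and the grip force at its end, in the units of the state.
- get_obs(): the state, without advancing time (a new reading comes with each control period).
- capture(name): name is "scene" or "top" or "wrist"; returns a dict with "color" (420x560x3 uint8, red, green, blue), "intrinsics" (3x3 intrinsics, pixels), "pose" (4x4, takes a point from camera to world coordinates). Camera axes: x right, y down, z forward; pixel columns grow to the right and rows downward; lengths in mm; the calibration is good to about 2 mm. A picture is of the moment at which its call begins. There is no depth.
- close_job(): hands the job in; it is judged then, once.
Trained networks look in a picture, given as the dict that the camera call returned (one of the last four; its "shot" number tells which), for a name from the list of things; names that differ only in an ending like _2 or _b are one class to them, and where a whole thing is asked for, a point or a joint stands for the part that bears it (a point fixed in the world has none). Each returns a list of dicts, best first, with "conf" (0 to 1); they miss things now and then, are a little off and sometimes report something else, mostly with a low value. They report only what shows in the picture. A call takes as long as a camera call. They do not tell look-alikes from the thing itself.
- look_for(picture, target): "rect" ([centre column, centre row, width, height] in pixels, round what is visible of it).
- trace(picture, target): "pixels" (420x560 bool, what is visible of it) and "rect" ([centre column, centre row, width, height] in pixels, round what is visible of it).
- tip_of(picture, target): "centre" ([column, row] in pixels: a listed point, or the origin of a listed thing).
The state is a dict: "time": time; "joint_positions": joint angles; "dq": joint speeds; "tau": joint torques, N m; "tool_pos": TCP position; "tcp_rot": TCP orientation; "contact_force": force on the tool from outside, world axes, zero at the start; "moment": the same for the moment, N m; "grip_width": finger opening in mm; "finger_force": force on a finger pad.
Only numpy, scipy, OpenCV 4.12 (cv2) and the standard library are available. Lean on these libraries where they do the work, as an engineer would, in place of code of your own. Each camera call takes 0.05 s, during which the arm holds its last target. There are 200 camera calls.

## Task

Put the heat on under the red pot and set it to level 7, on the half of the induction cooktop where the pot stands. With the fingertips closed, touch that half's on/off key, then put them on the lowest mark of its slider, run them along the row of marks on the glass with light contact, and lift them straight off at the seventh mark, without running on to the eighth. Leave the other half's controls, the pot, the pan, the jars, the mill and the spatula alone.

Things in the scene. Friction and masses are not known exactly. Their poses are not given: they have to be found in the camera images.
- cooktop: induction cooktop, black glass, 360 mm deep (x, away from robot) x 600 wide (y, left) x 60 high, fixed. Origin under its centre on the table. Glass flat, level, rigid: run along it with 1 to 20 N, never over 50. White rings: left zone at (50, 150) mm, right zone at (50, -150). Touch controls in a row at the front, from the left: left key, left slider, right key, right slider
- key_left: on/off touch key of the left zone: white ring with a small bar, in a flush 32 x 34 mm field. It does not sink. Origin at its centre on the glass surface, 60 mm above the table; axes as the cooktop's; at (-140, 268) mm of the cooktop, 55 mm left of its slider's first mark
- slider_left: level slider of the left zone: flush dark grey strip, 32 mm (x) by 220 mm (y), nine white bars 24 mm apart, growing longer from the first (lowest, left end, y = +96 mm) to the ninth (right end, y = -96); the seventh at y = -48. Origin on the glass at the fifth bar, axes as the cooktop's, at (-140, 117) mm of the cooktop. It senses the middle of the closed fingertips
- key_right: on/off touch key of the right zone, the same as key_left, at (-140, -32) mm of the cooktop
- slider_right: level slider of the right zone, the same as slider_left, at (-140, -183) mm of the cooktop
- pot: red enamelled pot with a glass lid that stays on it, 206 mm across, 134 mm high to the top of its knob, two red loop handles (286 mm over them); it stands on one of the two zones (its y in the cooktop's frame is positive: left; negative: right). Origin under its centre
- pan: brushed-steel frying pan, dark inside, 240 mm across, 45 mm high, wooden handle pointing to the back; it stands on the other zone. Origin under its centre
- mill: dark wooden pepper mill, 54 mm across, 150 mm high, on the table beside the cooktop; origin under its centre
- jar_red: spice jar with a red cap, 47 mm across, 100 mm high, on the table beside the cooktop; origin under its centre
- jar_green: spice jar with a green cap, the same size
- spatula: wooden spatula lying on the table in front of the cooktop, 265 mm long, 13 mm high; origin under it, blade along its +x
Mind the look-alikes: they are no part of the job. Of the things shaped like the jar_red, the red one is meant. Several things look just like the jar_green: the one meant starts nearest to the robot's base.

How it is judged:
By the outcome, as a careful person would: the job done as asked, in the order asked, and still so for the second after the job is handed in, with the robot touching nothing.
It also fails if it takes over 45 s, if anything falls off the work surface, if the arm or the gripper's body presses on something with over 40 N, if the wrist force passes 120 N, or if a joint passes its speed limit or range.

## Working session

There is one attempt and no reset: what is moved stays moved. The work goes in short steps, Python scripts to look and compute and a shell command to move; the robot and the scene stay as the last step left them, time stands still between calls to the robot, and variables do not carry over. Pictures are saved under pics/ and viewed, at most 10 in all, crops included, and the job is handed in when it is done.

```bash
mkdir -p pics; cat > h.py <<'E'
from plant import *
import numpy as np, cv2
def ray(p,uv,z):
    K=np.array(p["intrinsics"]);T=np.array(p["pose"])
    d=T[:3,:3]@np.linalg.solve(K,[uv[0],uv[1],1.]);o=T[:3,3]
    return o+d*(z-o[2])/d[2]
def tri(obs):
    A=np.zeros((3,3));b=np.zeros(3)
    for p,uv in obs:
        K=np.array(p["intrinsics"]);T=np.array(p["pose"])
        d=T[:3,:3]@np.linalg.solve(K,[uv[0],uv[1],1.]);d/=np.linalg.norm(d)
        M=np.eye(3)-np.outer(d,d);A+=M;b+=M@T[:3,3]
    return np.linalg.solve(A,b)
def save(p,n): cv2.imwrite("pics/"+n,cv2.cvtColor(p["color"],cv2.COLOR_RGB2BGR))
E
python3 - <<'E'
from h import *
o=get_obs();print({k:np.round(o[k],3) for k in("time","tool_pos","tcp_rot","contact_force","grip_width")})
a=capture("top");b=capture("scene");save(a,"top.png");save(b,"scene.png")
for t in["cooktop","key_left","slider_left","key_right","slider_right","pot","pan","mill","spatula","jar_red"]:
    z=60 if t[:3] in("key","sli","pot","pan") else 0
    r=[tip_of(p,t)[:2] for p in(a,b)]
    for p,q in zip((a,b),r):
        for e in q: print(t,p is a,round(e["conf"],2),np.round(e["centre"]),np.round(ray(p,e["centre"],z)))
    if r[0] and r[1]: print("  tri",np.round(tri([(a,r[0][0]["centre"]),(b,r[1][0]["centre"])])))
E
```

```text
{'time': np.float64(0.0), 'tool_pos': array([ 175.923, -494.236,  244.846]), 'tcp_rot': array([-3.14 , -0.   ,  0.342]), 'contact_force': array([ 0.166, -0.279,  0.42 ]), 'grip_width': np.float64(91.892)}
cooktop True 0.92 [290. 168.] [661. -45.   0.]
cooktop False 0.63 [264. 239.] [649. -31.   0.]
  tri [656. -37.   9.]
key_left True 0.42 [203. 234.] [464. 195.  60.]
key_left False 0.48 [355. 226.] [481. 200.  60.]
  tri [465. 198.  33.]
slider_left False 0.71 [310. 205.] [491.  41.  60.]
key_right True 0.64 [309. 214.] [522. -99.  60.]
key_right False 0.64 [270. 192.] [518. -95.  60.]
  tri [520. -96.  62.]
slider_right True 0.77 [360. 206.] [ 546. -242.   60.]
slider_right False 0.73 [226. 179.] [ 553. -243.   60.]
  tri [ 547. -245.   51.]
pot True 0.77 [340. 144.] [ 721. -186.   60.]
pot False 0.96 [212. 224.] [ 717. -182.   60.]
  tri [ 719. -184.   62.]
pan True 0.66 [233. 158.] [677. 115.  60.]
pan False 0.9 [299. 260.] [673. 111.  60.]
  tri [676. 113.  67.]
mill True 0.97 [418. 161.] [ 684. -419.    0.]
mill True 0.48 [291. 170.] [654. -50.   0.]
mill False 0.71 [164. 191.] [ 678. -420.    0.]
  tri [ 682. -416.    9.]
spatula False 0.62 [284. 175.] [ 404. -112.    0.]
jar_red True 0.91 [155. 222.] [498. 346.   0.]
jar_red True 0.66 [182. 241.] [445. 266.   0.]
jar_red False 0.92 [391. 222.] [371. 285.   0.]
jar_red False 0.83 [380. 242.] [455. 286.   0.]
  tri [490. 295. 191.]
```

View pics/top.png

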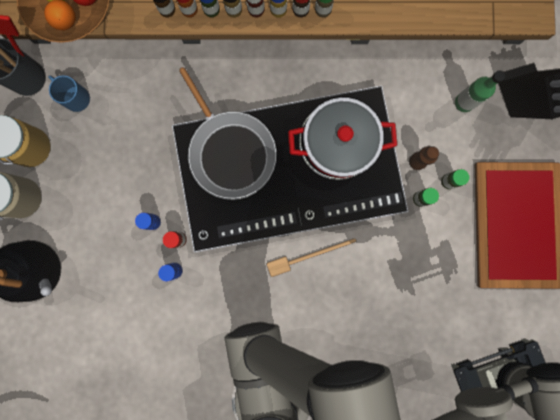

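View pics/scene.png

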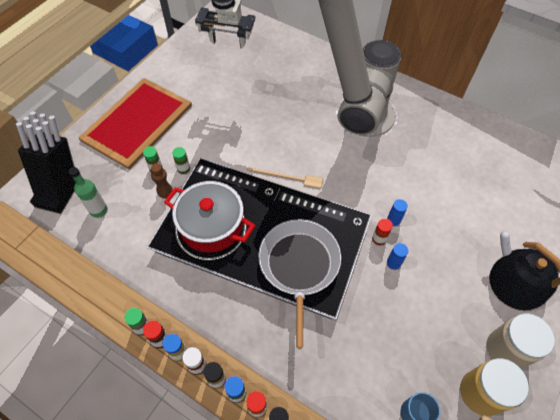

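The red pot stands on the right zone (top view at 343,138), so the right key (309,214) and the right slider (362,206) are the ones to use. The left pair, key (203,235) and slider (258,225), are the look-alikes to leave alone. Next I move the wrist camera over the right controls to measure them more closely.

```bash
python3 -m inch '[[0.03,-0.014,0,0.02,0],[0.065,-0.031,0,0.04,0],[0.1,-0.047,0,0.06,0],[0.135,-0.064,0,0.08,0],[0.17,-0.081,0,0.1,0],[0.205,-0.097,0,0.12,0],[0.24,-0.114,0,0.14,0],[0.27,-0.128,0,0.15,0]]'
python3 - <<'E'
from h import *
o=get_obs();print({k:np.round(o[k],3) for k in("time","tool_pos","tcp_rot","contact_force","grip_width")})
R=cv2.Rodrigues(np.array([0.,0,o["tcp_rot"][2]]))[0]@np.diag([1,-1,-1])
print(np.round(R.T@(np.array([480,-170,250])-o["tool_pos"])))
w=capture("wrist");print(np.round(np.linalg.inv(w["pose"])@np.r_[o["tool_pos"],1]))
E
```

```text
time: 1.77
tool_pos: [388.8, -281.5, 245.7]
tcp_rot: [3.141, -0.001, 0.191]
contact_force: [-0.4, -0.0, -0.0]
grip_width: 43.2
finger_force: 0.0
{'time': np.float64(1.767), 'tool_pos': array([ 388.817, -281.528,  245.742]), 'tcp_rot': array([ 3.141e+00, -1.000e-03,  1.910e-01]), 'contact_force': array([-0.409, -0.019, -0.014]), 'grip_width': np.float64(43.201)}
[111. -92.  -4.]
[ -1.  36. 157.   1.]
```

```bash
python3 -m inch '[[0.03,-0.025,0,0,0],[0.055,-0.05,0,0,0],[0.08,-0.08,0,0,0],[0.08,-0.08,0,0,0],[0.08,-0.08,0,0,0],[0.08,-0.08,0,0,0]]'
python3 - <<'E'
from h import *
w=capture("wrist");save(w,"w1.png")
for t in["key_right","slider_right"]:
    for e in tip_of(w,t)[:2]: print(t,round(e["conf"],2),np.round(e["centre"]),np.round(ray(w,e["centre"],60),1))
E
```

```text
time: 2.32
tool_pos: [450.6, -190.0, 245.5]
tcp_rot: [3.141, 0.0, 0.193]
contact_force: [-0.1, -0.1, -0.2]
grip_width: 1.9
finger_force: 0.0
key_right 0.76 [203. 104.] [519.6 -99.3  60. ]
slider_right 0.97 [360. 102.] [ 550.7 -248.8   60. ]
```

View pics/w1.png

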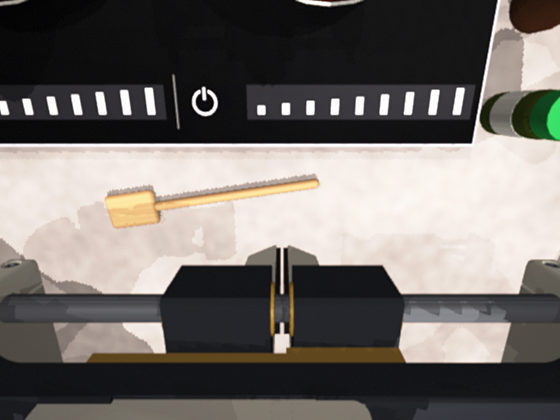

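The wrist view shows the right key ring at (204,102) and its nine bars running from (262,110) to (459,101), shortest bar on the left. The seventh bar is at about (410,103). I'll segment the bars for precise positions.

```bash
python3 - <<'E'
from h import *
w=capture("wrist");g=cv2.cvtColor(w["color"],cv2.COLOR_RGB2GRAY)
m=(g>130).astype(np.uint8);m[:80]=0;m[125:]=0;m[:,:185]=0;m[:,470:]=0
n,l,s,c=cv2.connectedComponentsWithStats(m)
o=get_obs();R=cv2.Rodrigues(np.array([0.,0,o["tcp_rot"][2]]))[0]@np.diag([1,-1,-1])
P=[]
for i in np.argsort(s[1:,0])+1:
    if s[i,4]>25: 
        q=ray(w,c[i],60);P.append(q);print(np.round(c[i]),s[i],np.round(q,1))
t=capture("scene");u=capture("top")
# strip centre from dark-grey mask via trace
for p in(w,u,t):
    for nme in("slider_right","key_right"):
        r=trace(p,nme)
        if r:
            ys,xs=np.nonzero(r[0]["pixels"]);rc=cv2.minAreaRect(np.c_[xs,ys].astype(np.float32))
            print(nme,p["shot"],np.round(rc[0],1),np.round(rc[1]),np.round(ray(p,rc[0],60),1))
            P2=(p,rc[0]); globals().setdefault(nme,[]).append(P2)
for nme in("slider_right","key_right"): print("tri",nme,np.round(tri(globals()[nme]),1))
print(np.round(o["tool_pos"],1))
E
```

```text
[203. 103.] [191  89  26  27 263] [ 520.5 -100.4   60. ]
[202.  93.] [201  86   4  14  51] [529.5 -98.6  60. ]
[260. 109.] [256 104   9  11  94] [ 525.2 -155.6   60. ]
[284. 108.] [281 102   8  12  95] [ 531.1 -178.9   60. ]
[309. 107.] [305 100   9  14 123] [ 536.5 -202.2   60. ]
[334. 105.] [329  98  10  16 137] [ 542.  -225.6   60. ]
[358. 104.] [354  95  10  19 165] [ 547.7 -248.9   60. ]
[383. 103.] [378  93  11  21 183] [ 553.2 -272.2   60. ]
[408. 102.] [403  91  11  23 202] [ 558.8 -295.6   60. ]
[432. 100.] [427  88  12  26 227] [ 564.6 -318.9   60. ]
[457.  99.] [452  86  12  28 245] [ 570.  -342.2   60. ]
slider_right 5 [359.1 100.6] [ 34. 228.] [ 551.  -248.9   60. ]
key_right 5 [203.  100.5] [35. 36.] [522.6 -99.9  60. ]
slider_right 7 [362.1 204.5] [13. 80.] [ 549.6 -246.4   60. ]
key_right 7 [309.2 214.5] [12. 12.] [520.9 -99.7  60. ]
slider_right 6 [227.1 177.4] [63.  9.] [ 547.7 -244.7   60. ]
key_right 6 [209.4 214.8] [76. 72.] [ 694.6 -208.1   60. ]
tri slider_right [ 549.7 -246.    62.6]
tri key_right [ 575.9 -139.8   37.7]
[ 450.2 -190.9  245.5]
```

```bash
python3 -m inch '[[0.03,-0.025,0,0,0],[0.06,-0.05,0.02,0,0],[0.087,-0.076,0.05,0,0],[0.087,-0.076,0.09,0,0],[0.087,-0.076,0.12,0,0],[0.087,-0.076,0.14,0,0],[0.087,-0.076,0.145,0,0],[0.087,-0.076,0.145,0,0]]'
python3 - <<'E'
from h import *
w=capture("wrist");save(w,"w2.png");o=get_obs()
print(np.round(o["tool_pos"],1),np.round(o["tcp_rot"],3),o["contact_force"])
for t in["key_right","slider_right"]:
    for e in tip_of(w,t)[:2]: print(t,round(e["conf"],2),np.round(e["centre"]),np.round(ray(w,e["centre"],60),1))
E
```

```text
time: 3.58
tool_pos: [521.0, -98.3, 99.3]
tcp_rot: [-3.14, 0.003, 0.192]
contact_force: [-0.5, -0.6, 0.7]
grip_width: 0.8
finger_force: 0.0
[522.  -98.8 100.9] [3.141 0.    0.192] [0.92156589 0.9655591  0.53391945]
key_right 0.83 [283. 251.] [ 518.7 -100.1   60. ]
slider_right 0.85 [527. 246.] [ 550.  -246.6   60. ]
```

View pics/w2.png

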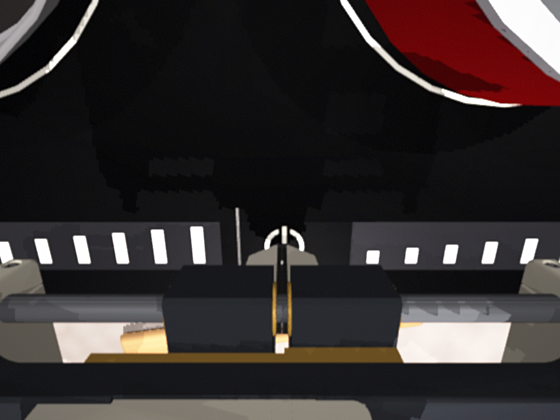

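The closed tips sit over the right key's ring at (284,245). Next I lower them in small steps.

```bash
python3 -m inch '[[0,0,0.008,0,0],[0,0,0.014,0,0],[0,0,0.018,0,0],[0,0,0.018,0,0],[0,0,0.019,0,0],[0,0,0.02,0,0]]'; python3 -m inch '[[0,0,0.0005,0,0],[0,0,0.001,0,0]]'
```

```text
time: 4.23
tool_pos: [521.8, -98.6, 80.6]
tcp_rot: [3.141, -0.0, 0.192]
contact_force: [-0.3, -0.7, -0.5]
grip_width: 0.4
finger_force: 0.0
time: 4.4
tool_pos: [521.8, -98.6, 79.6]
tcp_rot: [3.141, -0.0, 0.192]
contact_force: [0.6, 0.6, -0.8]
grip_width: 0.4
finger_force: 0.0
```

```bash
python3 -m inch '[[0,0,0.0005,0,0],[0,0,0.001,0,0]]';python3 -c "
from plant import *;print(get_obs()['contact_force'])"
```

```text
time: 4.57
tool_pos: [521.8, -98.6, 79.1]
tcp_rot: [3.141, -0.0, 0.192]
contact_force: [-3.2, -0.0, 9.4]
grip_width: 0.5
finger_force: 4.7
[-3.16421110e+00 -7.31390690e-03  9.44579272e+00]
```

The key gave 9.4 N of contact. I lift straight off and move to the first mark, 55 mm along tool +y.

```bash
python3 -m inch '[[0,0,-0.006,0,0],[0,0,-0.02,0,0],[0,0.01,-0.02,0,0],[0,0.035,-0.02,0,0],[0,0.056,-0.02,0,0],[0,0.056,-0.02,0,0],[0,0.056,-0.02,0,0],[0,0.056,-0.02,0,0]]'
python3 - <<'E'
from h import *
w=capture("wrist");save(w,"w3.png");t=capture("top")
cv2.imwrite("pics/t3.png",cv2.resize(t["color"][180:250,170:420,::-1],None,fx=3.2,fy=3.2,interpolation=cv2.INTER_CUBIC))
for e in tip_of(w,"slider_right"): print(e["conf"],ray(w,e["centre"],60))
print(get_obs()["tool_pos"])
E
```

```text
time: 5.23
tool_pos: [532.0, -153.6, 98.1]
tcp_rot: [-3.141, 0.001, 0.191]
contact_force: [-0.7, -0.6, 0.6]
grip_width: 0.3
finger_force: 0.0
0.68 [ 551.31777744 -246.53953776   60.        ]
[ 532.14082741 -152.9024318    98.37720257]
```

View pics/w3.png

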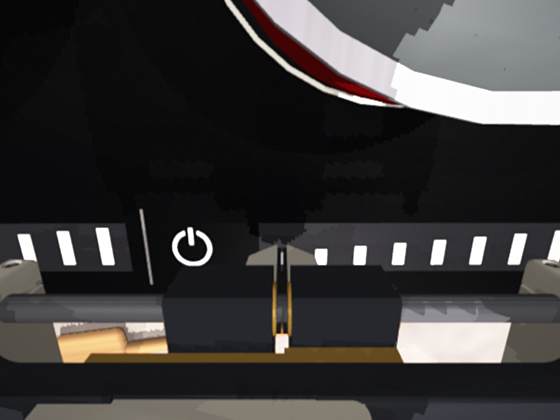

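View pics/t3.png

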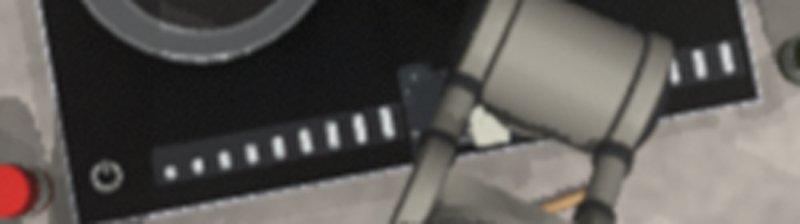

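The tips at pixel column 283 are on the first mark: the next bars are at 321, 360 and 399, so the first is at 282. Next: lower onto it.

```bash
python3 -m inch '[[0,0,0.01,0,0],[0,0,0.017,0,0],[0,0,0.019,0,0],[0,0,0.0195,0,0],[0,0,0.0197,0,0],[0,0,0.0197,0,0]]'
```

```text
time: 5.88
tool_pos: [531.9, -152.9, 79.0]
tcp_rot: [-3.141, 0.001, 0.192]
contact_force: [-3.2, 2.4, 9.8]
grip_width: 0.3
finger_force: 4.7
```

```bash
python3 -m inch '[[0,0.004,0,0,0],[0,0.01,0,0,0],[0,0.016,0,0,0],[0,0.022,0,0,0],[0,0.028,0,0,0],[0,0.034,0,0,0]]'
```

```text
time: 6.38
tool_pos: [538.8, -185.3, 79.1]
tcp_rot: [-3.139, -0.0, 0.192]
contact_force: [-0.6, 8.3, 8.5]
grip_width: 0.4
finger_force: 4.7
```

```bash
python3 -m inch '[[0,0.008,0,0,0],[0,0.016,0,0,0],[0,0.024,0,0,0],[0,0.032,0,0,0],[0,0.04,0,0,0],[0,0.048,0,0,0],[0,0.056,0,0,0],[0,0.064,0,0,0]]'
```

```text
time: 7.05
tool_pos: [551.1, -248.1, 79.1]
tcp_rot: [-3.139, -0.0, 0.192]
contact_force: [-1.4, 7.3, 9.6]
grip_width: 0.2
finger_force: 4.6
```

```bash
python3 -m inch '[[0,0.008,0,0,0],[0,0.016,0,0,0],[0,0.024,0,0,0],[0,0.032,0,0,0],[0,0.038,0,0,0],[0,0.042,0,0,0],[0,0.044,0,0,0],[0,0.044,0,0,0]]'
python3 - <<'E'
from h import *
w=capture("wrist");save(w,"w4.png");print(get_obs()["tool_pos"])
E
```

```text
time: 7.72
tool_pos: [559.7, -291.7, 79.1]
tcp_rot: [-3.14, -0.0, 0.192]
contact_force: [0.0, 5.3, 7.4]
grip_width: 0.4
finger_force: 4.2
[ 559.6493816  -291.72775764   79.07135428]
```

View pics/w4.png

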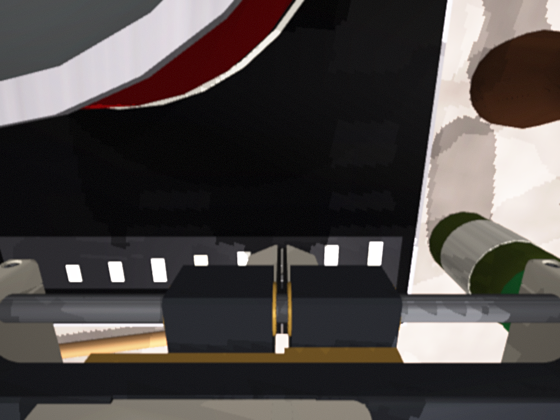

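The eighth and ninth marks show at columns 331 and 375, so the seventh is at 287 and the tips (283) are 2 mm short. I advance 2 mm and lift straight off.

```bash
python3 -m inch '[[0,0.001,0,0,0],[0,0.002,0,0,0],[0,0.002,0,0,0],[0,0.002,-0.006,0,0],[0,0.002,-0.025,0,0],[0,0.002,-0.06,0,0],[0,0.002,-0.1,0,0],[0,0.002,-0.14,0,0]]'
python3 -m inch '[[-0.03,0,-0.03,0,0],[-0.06,0,-0.03,0,0],[-0.1,0,-0.03,0,0],[-0.1,0,-0.03,0,0],[-0.1,0,-0.03,0,0]]'
python3 - <<'E'
from h import *
w=capture("wrist");save(w,"w5.png")
E
```

```text
time: 8.43
tool_pos: [559.3, -294.6, 219.3]
tcp_rot: [-3.14, 0.002, 0.192]
contact_force: [0.9, -1.2, 1.1]
grip_width: 0.3
finger_force: 0.0
time: 8.85
tool_pos: [460.1, -314.3, 248.9]
tcp_rot: [-3.142, 0.0, 0.189]
contact_force: [-0.2, -0.6, -0.1]
grip_width: 0.5
finger_force: 0.0
```

View pics/w5.png

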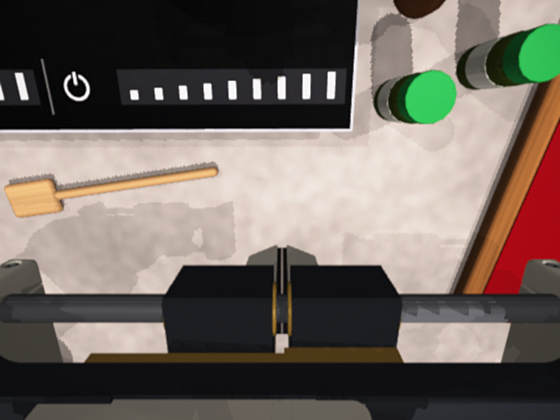

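The controls and surroundings are undisturbed: key at (76,87), slider bars at 133–331, jars and spatula in place. The robot touches nothing, so I hand the job in.

```bash
python3 -c "
from plant import *;print(close_job())"
```

```text
the job is handed in; nothing more can be done
None
```

I touched the right zone's on/off key, ran the closed fingertips along its slider from the first mark at about 7–10 N, lifted straight off at the seventh, and handed the job in; the cooktop shows no indicator, so I could not confirm that level 7 registered.

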